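Lid the teapot and rack it to dry

TASK

Put the loose lid on the dark open teapot where the pot stands, then carry pot and lid together by the pot's handle into the wooden drying rack, under its slatted top, and set the pot down gently and upright with its foot fully inside the rim of the white setter. Keep the lid seated, and leave the red-brown cup where it is.

Things in the scene. Friction and masses are not known exactly. Their poses are not given: they have to be found in the camera images.
- pot: Dark brown open teapot, about 0.26 kg, upright on the table. Origin: centre of the underside of its foot; z up, +x to the spout, -x to the handle. Foot 68 mm across, belly 92 mm across at 34 mm height. The spout ends at x = +85 mm, height 64 mm.
- pot_handle (a point): Middle of the upright grip part of the pot's ear handle, at x = -76 mm, 33 mm above the foot; axes as the pot's. The handle is flat-sided, 14 mm wide (y); the grip part is 10 mm thick (x), runs from 20 to 46 mm height and stands about 25 mm clear of the belly.
- pot_mouth (a point): Centre of the pot's round mouth, in the plane of the rim, 62 mm above the foot. Rim 68 mm across outside, 58 mm inside. Axes as the pot's.
- lid: Dark brown round lid, about 0.07 kg, upright on the table. Origin: centre of its underside; z up. Plug 50 mm across, 8 mm high (4 mm play in the mouth), flange 68 mm across from 8 to 12 mm height (rests on the rim), sloping up to 17 mm at the knob; upright round knob 20 mm across, up to 40 mm height. When on, its origin is 54 mm above the pot's; the covered pot is 94 mm high.
- rack: Fixed rack of pale wood. Origin: on the table under the setter's centre; z up, front faces -x. Deck top at 30 mm height, x = -73 to +97 mm, 210 mm wide. Two posts only, at the back: x = +80 mm, y = +/-90 mm; arms 16 mm wide run forward from them at y = +/-90 mm, 161 to 175 mm high. Roof of three slats along y, 20 mm wide, at x = -52, +14 and +80 mm, from 175 to 187 mm height. Front and sides are open.
- setter (a point): Centre of the floor of the round white setter fixed on the rack's deck, 34 mm above the table. Axes as the rack's. Recess 82 mm across inside a rim 6 mm high (rim top 40 mm above the table). The pot's origin belongs here, the handle best pointing out of the front (-x) of the rack.
- cup: Red-brown clay cup, 68 mm across, 45 mm high; origin at centre of the underside. Leave it alone.
There are look-alikes about, which are no part of the job. Leave any blue or green look-alike of the lid alone.

How it is judged:
By the outcome, as a careful person would: the job done as asked, in the order asked, and still so for the second after the job is handed in, with the robot touching nothing.
It also fails if it takes over 64 s, if anything falls off the work surface, if the arm or the gripper's body presses on something with over 40 N, if the wrist force passes 120 N, or if a joint passes its speed limit or range.

ROBOT

A 6-joint arm with a two-finger parallel gripper is mounted at the origin on the work surface. World frame = base frame: x ahead of the robot, y to its left, z up, the work surface at z = 0. Lengths are in m, angles in rad, forces in N, time in s.
With the tool pointing down it reaches from about 0.25 to 0.725 m from the base axis. Payload 4 kg.
Tool frame: the origin (TCP) lies where the fingers leave the gripper's body, on its centre line; the fingertips stand 73 mm ahead of it and the grasp point (between the pads) lies 54 mm ahead of it (bot.tips_ahead is the z of the fingertips in the tool frame, in m); z points along the fingers, y is the direction in which the jaws open and shut (so a half turn about z gives the same grasp; the last joint's range is limited). The gripper opens to 85 mm and grips with 20 to 120 N. Pads are 22 mm wide; open, the fingers measure 114 mm over their backs; the gripper's body (76 mm by 85 mm) begins 54 mm behind the grasp point. The pads swing forward as they close: fully open they stand 13 mm farther back than shut.
Start: joints at [1.235, 0.241, 0.005, 1.335, 0, 1.571], TCP at [0.165, 0.472, 0.304] pointing down, gripper open.
Joint ranges: [-2.72, 2.72], [-1.05, 1.87], [-1.09, 1.28], [-1.99, 2.15], [-1.42, 1.44], [-3.14, 3.14]. Speed limits (rad/s): [2.79, 2.79, 3.14, 3.14, 3.14, 3.14].

INTERFACE

Orientations are given as a unit quaternion [x, y, z, w].
In Python, from workcell import readout, camera, get_calibration, order, bot gives the robot as it stands.
- The arm moves only by the tool send_rows, never from a script. Its argument "moves" is a list of rows, each a list of 3 entries, a list of its own where there are three numbers: the shift along the tool's x, y, z in mm, then the turn, a rotation vector about the tool's x, y, z in rad, then the finger opening in mm, from 0 to 85.4. In form: [[[dx, dy, dz], [ax, ay, az], grip], ...]. A call has 1 to 12 rows; each row is the pose to reach, as a shift and turn from the pose measured when the call began, along the tool's axes at that moment; what a row does not reach only later rows make up. A row lasts 1/12 s, in which the tool goes at most 41.7 mm and 7.16 degrees, less where a joint would pass 70% of its speed; a pose out of reach is approached as far as the arm can. A call with a gripper value outside its range is refused whole. The fingers move at their own pace and stop on an object; the grip force is fixed at half the most. Time passes only in rows, so rows that repeat a pose let the fingers close. It gives the time, the measured TCP pose, the force and the opening at its end, in the units of the state.
- readout.get_obs(): the state, without advancing time (a new reading comes with each control period).
- camera(name): name is "side" or "top" or "wrist"; returns the picture (480x640x3 uint8, red, green, blue); there is no depth.
- get_calibration(name): a dict with "fx", "fy", "cx", "cy" (pixels), "R" (3x3) and "t" (3): a world point X has camera coordinates R X + t. Camera axes: x right, y down, z forward; pixel columns grow to the right and rows downward; lengths in m; the calibration is good to about 2 mm. A picture is of the moment at which its call begins: read the wrist's pose just before it. get_calibration takes no time and is no camera call; for the wrist camera it gives the pose at the moment of the call.
- order.job_done(): hands the job in, once; it reports no verdict.
The state is a dict: "clock": time; "joint_pos": joint angles; "joint_vel": joint speeds; "tau": joint torques, N m; "eef_pos": TCP position; "tool_rot": TCP orientation; "ft_force": force on the tool from outside, world axes, zero at the start; "ft_torque": the same for the moment, N m; "grip_width": finger opening in m.
Only numpy, scipy, OpenCV 4.12 (cv2) and the standard library are available. Lean on these libraries where they do the work, as an engineer would, in place of code of your own. Each camera call takes 0.05 s, during which the arm holds its last target. There are 200 camera calls.

## Working session

There is one attempt and no reset: what is moved stays moved. The work goes in short steps, Python scripts to look and compute and a tool call to move; the robot and the scene stay as the last step left them, time stands still between calls to the robot, and variables do not carry over. Pictures are saved under pics/ and viewed, about 8 in all and at most 12, crops included, and the job is handed in when it is done.

Besides the shell and the picture viewer there is one more tool, called as name(argument=value, ...) on one line, values as JSON. send_rows: Moves the arm, as the interface text tells. Its arguments: {"type":"object","properties":{"moves":{"type":"array","items":{"type":"array"}}},"required":["moves"]}

```bash
mkdir -p pics; ls; python3 - <<'E'
from workcell import readout, camera, get_calibration, order, bot
import cv2, numpy as np
for n in ("side","top"):
    im=camera(n); cv2.imwrite(f"pics/{n}0.png",im[:,:,::-1])
    c=get_calibration(n); print(n,{k:np.round(np.array(v),4).tolist() for k,v in c.items()})
o=readout.get_obs(); print(o); print([a for a in dir(bot) if a[0]!='_'])
E
```

```text
pics
side {'fx': 453.718, 'fy': 453.718, 'cx': 318.4399, 'cy': 237.756, 'R': [[0.8864, -0.463, 0.0035], [-0.3093, -0.5978, -0.7396], [0.3445, 0.6545, -0.673]], 't': [-0.4956, 0.2363, 0.6148]}
top {'fx': 564.0763, 'fy': 564.0763, 'cx': 322.8387, 'cy': 241.346, 'R': [[-0.0088, -0.9996, -0.0262], [-0.9971, 0.0107, -0.0749], [0.0752, 0.0255, -0.9968]], 't': [0.027, 0.5619, 0.929]}
{'clock': 0.1, 'joint_pos': array([1.23500102e+00, 2.41360107e-01, 3.88119467e-03, 1.33522058e+00,
       2.39085795e-05, 1.57079757e+00]), 'joint_vel': array([-0.00044162, -0.00123237,  0.00229795, -0.00088048, -0.00063062,
        0.00203781]), 'tau': array([ 4.31994395e-04, -3.73136616e+01,  2.53010505e+01,  1.08336928e-02,
        4.40741383e-05,  2.98230262e-06]), 'eef_pos': array([0.16461474, 0.47167459, 0.30309913]), 'tool_rot': array([ 1.67110484e-01,  9.85937716e-01, -9.36202678e-04, -1.70804264e-04]), 'ft_force': array([ 0.70319612,  0.47701962, -0.79057325]), 'ft_torque': array([ 4.58071206e-06,  7.19166722e-03, -8.15659255e-03]), 'grip_width': 0.08560643776077845}
['Unreachable', 'tips_ahead']
```

View pics/side0.png

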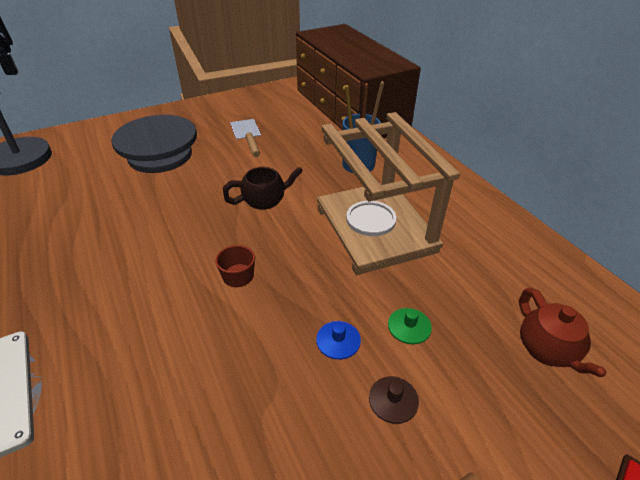

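View pics/top0.png

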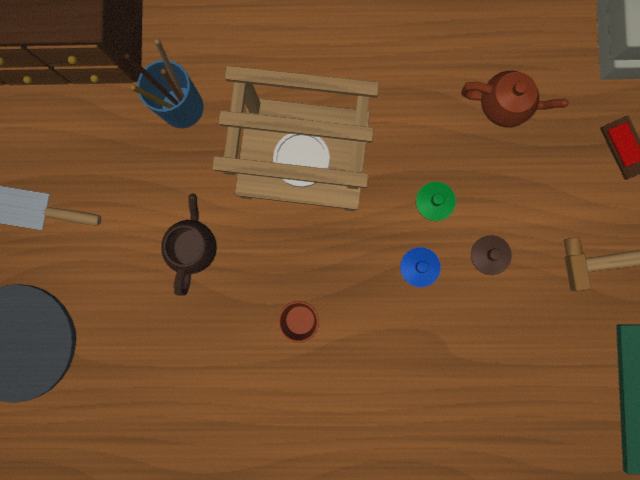

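Candidates in the top view: dark lid (491,255), against blue (421,267) and green (436,201). For the pot, the dark open one (189,246), against the red lidded one (510,98). The cup is at (300,321) and the setter at (301,159). I choose the dark lid and the dark open pot.

```bash
cat > h.py <<'E'
from workcell import readout, camera, get_calibration, order, bot
import cv2, numpy as np
from scipy.spatial.transform import Rotation as Ro
def ray(c,uv,z):
    R=np.array(c['R']);t=np.array(c['t']);C=-R.T@t
    d=R.T@np.array([(uv[0]-c['cx'])/c['fx'],(uv[1]-c['cy'])/c['fy'],1]);return (C+d*(z-C[2])/d[2])
def proj(c,X):
    p=np.array(c['R'])@np.array(X)+np.array(c['t']);return np.array([c['fx']*p[0]/p[2]+c['cx'],c['fy']*p[1]/p[2]+c['cy']])
def tri(c1,u1,c2,u2):
    A=[];b=[]
    for c,u in((c1,u1),(c2,u2)):
        R=np.array(c['R']);C=-R.T@np.array(c['t']);d=R.T@np.array([(u[0]-c['cx'])/c['fx'],(u[1]-c['cy'])/c['fy'],1]);d/=np.linalg.norm(d)
        P=np.eye(3)-np.outer(d,d);A.append(P);b.append(P@C)
    return np.linalg.solve(sum(A),sum(b))
def blobs(m,amin=60):
    n,l,s,ce=cv2.connectedComponentsWithStats(m.astype(np.uint8));return [(l==i,s[i],ce[i]) for i in range(1,n) if s[i][4]>amin]
def tool(goalpos,yawR,o=None):
    """shift(mm),rotvec in current tool axes for goal TCP pos & Rotation"""
    o=o or readout.get_obs();R=Ro.from_quat(o['tool_rot'])
    return np.round(R.inv().apply(np.array(goalpos)-o['eef_pos'])*1000,1),np.round((R.inv()*yawR).as_rotvec(),3)
E
python3 - <<'E'
from h import *
im=cv2.imread('pics/top0.png');c=get_calibration('top');s=cv2.imread('pics/side0.png');cs=get_calibration('side')
hsv=cv2.cvtColor(im,cv2.COLOR_BGR2HSV);hs=cv2.cvtColor(s,cv2.COLOR_BGR2HSV)
print('lid px',im[245,480],'table',im[245,560],'pot rim',im[250,213], 'side lid',s[405,385],s[300,380],s[190,250])
m=hsv[...,2]<75
for n,(a,b,w,h) in {'lid':(465,230,55,50),'pot':(155,185,70,115)}.items():
    mm=np.zeros(m.shape,bool);mm[b:b+h,a:a+w]=m[b:b+h,a:a+w]
    bl=max(blobs(mm),key=lambda q:q[1][4]);print(n,bl[1],bl[2]); 
    k=bl[0].astype(np.uint8); k=cv2.morphologyEx(k,cv2.MORPH_CLOSE,np.ones((9,9)));
    if n=='pot': k=cv2.morphologyEx(k,cv2.MORPH_OPEN,cv2.getStructuringElement(2,(25,25)))
    ct=max(cv2.findContours(k,0,1)[0],key=cv2.contourArea);e=cv2.fitEllipse(ct);print(' ell',np.round(e[0],1),np.round(e[1],1))
    print(' z10',ray(c,e[0],.010),'z34',ray(c,e[0],.034))
w=(hsv[...,1]<60)&(hsv[...,2]>120);w[:,:260]=0;w[:,345:]=0;w[:120]=0;w[200:]=0
pts=cv2.findNonZero(w.astype(np.uint8));print('setter top bbox',cv2.boundingRect(pts))
w=(hs[...,1]<60)&(hs[...,2]>120);w[:,:335]=0;w[:,405:]=0;w[:190]=0;w[245:]=0
pts=cv2.findNonZero(w.astype(np.uint8));k=cv2.convexHull(pts);e=cv2.fitEllipse(k);print('setter side',e,ray(cs,e[0],.038))
a=cv2.resize(im[180:305,140:245],None,fx=4,fy=4,interpolation=2);b=cv2.resize(im[60:220,205:385],None,fx=3,fy=3,interpolation=2)
H=500;cv=np.zeros((H,800,3),np.uint8)
b=cv2.resize(b,(380,338));cv[:500,:420]=a[:500,:420];cv[:338,420:]=b;l=cv2.resize(im[230:280,460:520],(190,158));cv[340:498,420:610]=l;cv2.imwrite('pics/crop1.png',cv)
E
```

```text
lid px [38 50 72] table [ 47  79 123] pot rim [25 26 35] side lid [50 59 84] [ 51  87 148] [17 16 28]
lid [473 236  38  26 560] [494.17321429 247.03214286]
 ell [493.8 248.1] [22.4 36.8]
 z10 [ 0.5484685  -0.26719284  0.01      ] z34 [ 0.54702286 -0.26057177  0.034     ]
pot [ 162  194   55  101 2418] [188.02150538 248.13606286]
 ell [188.4 246.9] [53.3 54.8]
 z10 [0.55597112 0.25255816 0.01      ] z34 [0.55433769 0.24617001 0.034     ]
setter top bbox (273, 134, 57, 53)
setter side ((370.9649353027344, 216.4017333984375), (32.16057205200195, 49.878150939941406), 95.47735595703125) [0.7003016  0.05413973 0.038     ]
```

View pics/crop1.png

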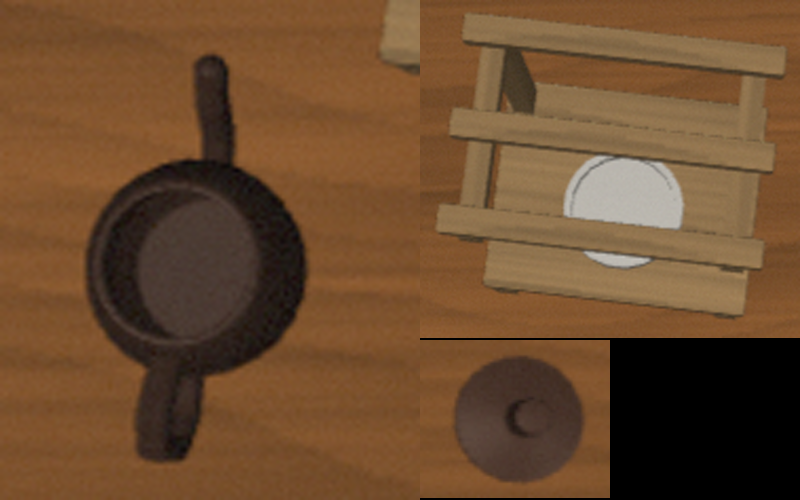

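The crop confirms three things. The dark lid's centre is at top pixel (491.3,255). The pot's mouth is centred near (185,246), with the spout tip at (192.5,196) and the handle at about (181,289). The setter is at (301,159), partly under the front slat.

```bash
python3 - <<'E'
from h import *
c=get_calibration('top');cs=get_calibration('side')
f=lambda p:((p[0]-420)/380*180+205,p[1]/338*160+60)
print('lid',ray(c,(491.3,255),.010), 'side',ray(cs,(393.5,400.5),.011))
M=ray(c,(185,246.2),.062);S=ray(c,(192.5,196),.062);Hd=ray(c,(180.5,288),.045);print('mouth',M,'spout',S,'handle',Hd)
for a,b in((M,S),(Hd,M),(Hd,S)): d=b-a;print('yaw',np.arctan2(d[1],d[0]),np.hypot(*d[:2]))
print('setter',ray(c,f((623.5,209)),.038)); 
for p,q,z in (((438,204),(765,240),.187),((465,14),(785,47),.187),((487,280),(743,312),.030)):
    a=ray(c,f(p),z);b=ray(c,f(q),z);d=a-b;print('rack yaw',np.arctan2(-d[0],d[1]),np.hypot(*d[:2]),(a+b)/2)
print('cup',ray(c,(300,321),.045),'blue',ray(c,(421,267),.01))
o=readout.get_obs();print(bot.tips_ahead,Ro.from_quat(o['tool_rot']).as_matrix().round(3)); print(tool([.547,-.262,.25],Ro.from_quat([1,0,0,0])), tool([.547,-.262,.25],Ro.from_quat([0,1,0,0])))
w=get_calibration('wrist');print((-np.array(w['R']).T@w['t']-o['eef_pos']),np.array(w['R']).round(2))
E
```

```text
lid [ 0.53684319 -0.26256227  0.01      ] side [ 0.53541403 -0.2659839   0.011     ]
mouth [0.55361654 0.24423527 0.062     ] spout [0.63563218 0.2327014  0.062     ] handle [0.48600762 0.25564542 0.045     ]
yaw -0.13971397531027255 0.0828226722754719
yaw -0.16719141990579672 0.06856499614343571
yaw -0.15215870536249276 0.15137350797501398
setter [0.69977059 0.05584374 0.038     ]
rack yaw -0.12503147159054873 0.21991025481838616 [0.65780951 0.06173382 0.187     ]
rack yaw -0.1237473804472029 0.2175661746966071 [0.78831695 0.0452477  0.187     ]
rack yaw -0.13768746771615178 0.20594596702738222 [0.63152873 0.06393317 0.03      ]
cup [0.43079371 0.05926286 0.045     ] blue [ 0.51772174 -0.14389332  0.01      ]
0.0726 [[-0.944  0.33  -0.001]
 [ 0.33   0.944 -0.002]
 [ 0.    -0.002 -1.   ]]
(array([-602.8, -566.6,   54.2]), array([-0.   ,  0.003,  2.806])) (array([-602.8, -566.6,   54.2]), array([-0.002, -0.   , -0.336]))
[-0.06864847  0.02308987  0.06955788] [[ 0.33  0.94 -0.  ]
 [ 0.9  -0.32  0.29]
 [ 0.27 -0.1  -0.96]]
```

send_rows(moves=[[[-593,-572,84],[0,0,-0.336],50],[[-593,-572,84],[0,0,-0.336],50],[[-593,-572,84],[0,0,-0.336],50],[[-593,-572,84],[0,0,-0.336],50],[[-593,-572,84],[0,0,-0.336],50],[[-593,-572,84],[0,0,-0.336],50],[[-593,-572,84],[0,0,-0.336],50],[[-593,-572,84],[0,0,-0.336],50],[[-593,-572,84],[0,0,-0.336],50],[[-593,-572,84],[0,0,-0.336],50],[[-593,-572,84],[0,0,-0.336],50],[[-593,-572,84],[0,0,-0.336],50]])

```text
clock: 1.1
eef_pos: [0.3874, 0.0291, 0.2535]
tool_rot: [0.0, 1.0, -0.001, -0.0]
ft_force: [1.4, 0.6, -0.0]
grip_width: 0.0501
```

```bash
python3 - <<'E'
from h import *
print(tool([.536,-.264,.22],Ro.from_quat([0,1,0,0])))
E
```

```text
(array([-148.7, -293.1,   33.9]), array([-0.002, -0.001, -0.   ]))
```

send_rows(moves=[[[-149,-293,34],[0,0,0],50],[[-149,-293,34],[0,0,0],50],[[-149,-293,34],[0,0,0],50],[[-149,-293,34],[0,0,0],50],[[-149,-293,34],[0,0,0],50],[[-149,-293,34],[0,0,0],50],[[-149,-293,34],[0,0,0],50],[[-149,-293,34],[0,0,0],50],[[-149,-293,34],[0,0,0],50],[[-149,-293,34],[0,0,0],50],[[-149,-293,34],[0,0,0],50]])

```text
clock: 2.02
eef_pos: [0.5356, -0.2637, 0.2188]
tool_rot: [0.0, 1.0, -0.0, -0.001]
ft_force: [-0.3, -0.2, 0.4]
grip_width: 0.0501
```

```bash
python3 - <<'E'
from h import *
o=readout.get_obs();c=get_calibration('wrist');im=camera('wrist')[:,:,::-1].copy();cv2.imwrite('pics/w1.png',im)
print(o['eef_pos'],o['tool_rot'],{k:c[k] for k in('fx','cx','cy')});print('pred lid',proj(c,[.536,-.264,.01]),'knobtop',proj(c,[.536,-.264,.04]))
hsv=cv2.cvtColor(im,cv2.COLOR_BGR2HSV);p=proj(c,[.536,-.264,.012]).astype(int);print(im[p[1]+0,p[0]+25],im[10,320])
E
```

```text
[ 0.5356158  -0.26368275  0.2188065 ] [ 2.83595974e-04  9.99998923e-01 -3.95780920e-05 -1.43933504e-03] {'fx': 409.90661971939204, 'cx': 313.5654319172953, 'cy': 235.31625260268555}
pred lid [314.99806374 222.2730939 ] knobtop [315.13473227 234.30607903]
[ 76  95 127] [ 77 125 178]
```

View pics/w1.png

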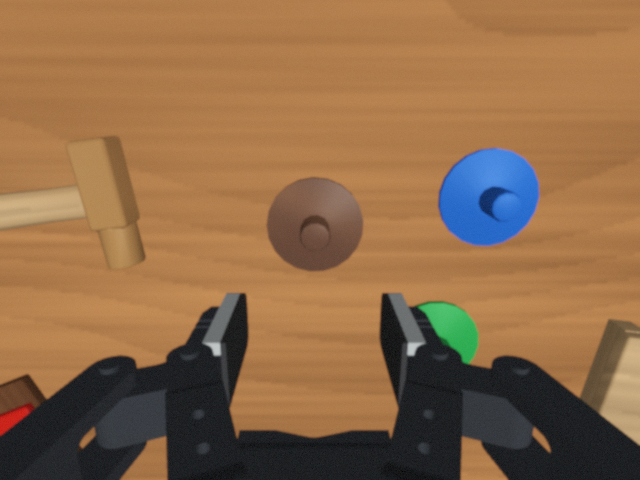

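The wrist view shows the dark lid at (315,224) with its knob at (315,235), within about 1 mm of the prediction. The blue and green lids are clear of the fingers.

send_rows(moves=[[[0,0,40],[0,0,0],50],[[0,0,75],[0,0,0],50],[[0,0,100],[0,0,0],50],[[0,0,115],[0,0,0],50],[[0,0,122],[0,0,0],50],[[0,0,122],[0,0,0],50],[[0,0,122],[0,0,0],15],[[0,0,122],[0,0,0],15],[[0,0,122],[0,0,0],15],[[0,0,122],[0,0,0],15],[[0,0,122],[0,0,0],15],[[0,0,122],[0,0,0],15]])

```text
clock: 3.07
eef_pos: [0.5367, -0.2635, 0.0999]
tool_rot: [-0.0, 1.0, -0.001, 0.001]
ft_force: [-0.4, 2.6, 5.7]
grip_width: 0.0173
```

```bash
python3 - <<'E'
from h import *
o=readout.get_obs();print(o['eef_pos'],o['grip_width'],o['ft_force'],bot.tips_ahead)
E
```

```text
[ 0.53668554 -0.26350083  0.09985139] 0.017322045019571127 [-0.43492956  2.59685615  5.74489512] 0.0726
```

send_rows(moves=[[[0,0,0],[0,0,0],10],[[0,0,0],[0,0,0],10],[[0,0,-10],[0,0,0],10],[[0,0,-20],[0,0,0],10],[[0,0,-40],[0,0,0],10],[[0,0,-60],[0,0,0],10],[[0,0,-80],[0,0,0],10],[[0,0,-90],[0,0,0],10],[[0,0,-90],[0,0,0],10]])

```text
clock: 3.82
eef_pos: [0.5382, -0.2642, 0.1936]
tool_rot: [-0.0, 1.0, -0.002, 0.004]
ft_force: [0.1, 0.7, 0.1]
grip_width: 0.0171
```

```bash
python3 - <<'E'
from h import *
o=readout.get_obs();c=get_calibration('wrist');im=camera('wrist')[:,:,::-1].copy();cv2.imwrite('pics/w2.png',im)
print(tool([.5535,.244,.22],Ro.from_quat([0,1,0,0])))
E
```

```text
(array([-16.6, 507.7, -30. ]), array([-0.003,  0.005,  0.001]))
```

View pics/w2.png

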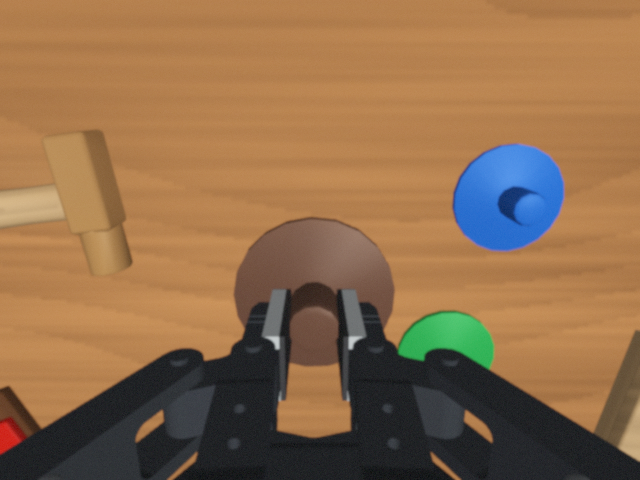

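The lid is in the jaws and level, with its flange centred near (314,290). Next I move to short of the pot, so the wrist camera sees both mouth and lid.

send_rows(moves=[[[80,0,-30],[0,0,0],10],[[82,40,-30],[0,0,0],10],[[82,508,-30],[0,0,0],10],[[82,508,-30],[0,0,0],10],[[82,508,-30],[0,0,0],10],[[82,508,-30],[0,0,0],10],[[82,508,-30],[0,0,0],10],[[82,508,-30],[0,0,0],10],[[82,508,-30],[0,0,0],10],[[82,508,-30],[0,0,0],10],[[82,508,-30],[0,0,0],10],[[82,508,-30],[0,0,0],10]])

```text
clock: 4.87
eef_pos: [0.4554, 0.1821, 0.2177]
tool_rot: [-0.0, 1.0, -0.002, 0.001]
ft_force: [1.2, -0.3, -0.9]
grip_width: 0.0172
```

```bash
python3 - <<'E'
from h import *
print(tool([.455,.244,.22],Ro.from_quat([0,1,0,0])))
E
```

```text
(array([ 0.3, 61.9, -2.6]), array([-0.004,  0.003,  0.001]))
```

send_rows(moves=[[[0,40,-3],[0,0,0],10],[[0,62,-3],[0,0,0],10],[[0,62,-3],[0,0,0],10],[[0,62,-3],[0,0,0],10],[[0,62,-3],[0,0,0],10]])

```text
clock: 5.28
eef_pos: [0.4546, 0.2433, 0.2191]
tool_rot: [-0.0, 1.0, -0.003, 0.0]
ft_force: [0.6, -0.3, -1.1]
grip_width: 0.0173
```

```bash
python3 - <<'E'
from h import *
o=readout.get_obs();c=get_calibration('wrist');im=camera('wrist')[:,:,::-1].copy();cv2.imwrite('pics/w3.png',im)
print(o['eef_pos'],o['tool_rot'],'mouth pred',proj(c,[.5535,.244,.062]),'lid flange pred',proj(c,o['eef_pos']+[-.001,0,-.09]))
E
```

```text
[0.45456937 0.24330797 0.21910123] [-3.53282282e-04  9.99994804e-01 -3.19255782e-03  2.71585757e-04] mouth pred [318.10746042 388.36801608] lid flange pred [317.85537288 289.70248354]
```

View pics/w3.png

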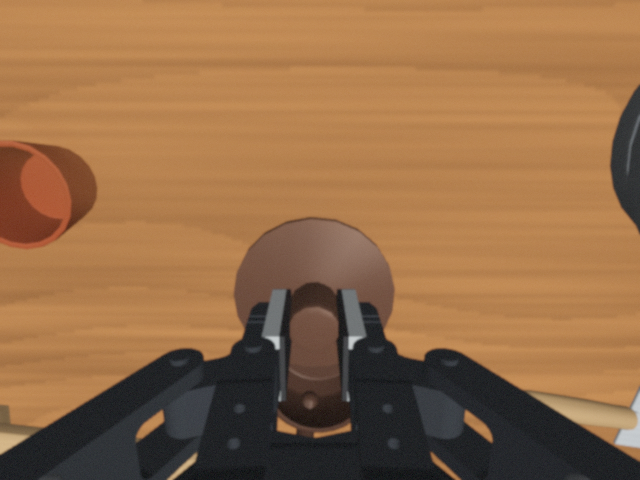

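Looking up in this image is -x, so the lid and gripper hide the mouth. I step to the side (+y) instead to see it.

send_rows(moves=[[[-30,30,0],[0,0,0],10],[[-60,60,0],[0,0,0],10],[[-85,80,0],[0,0,0],10],[[-99,86,0],[0,0,0],10],[[-99,86,0],[0,0,0],10],[[-99,86,0],[0,0,0],10],[[-99,86,0],[0,0,0],10]])

```text
clock: 5.92
eef_pos: [0.5533, 0.3269, 0.2184]
tool_rot: [0.001, 1.0, -0.004, -0.001]
ft_force: [-0.2, 0.0, -2.1]
grip_width: 0.0173
```

```bash
python3 - <<'E'
from h import *
o=readout.get_obs();c=get_calibration('wrist');im=camera('wrist')[:,:,::-1].copy();cv2.imwrite('pics/w4.png',im)
import pickle;pickle.dump((o,c),open('w4.pkl','wb'))
print(o['eef_pos'],o['tool_rot'],'mouth pred',proj(c,[.5535,.244,.062]),'lid flange pred',proj(c,o['eef_pos']+[-.001,0,-.09]))
E
```

```text
[0.55326581 0.32694851 0.2184448 ] [ 1.16888282e-03  9.99992413e-01 -3.67426575e-03 -5.53747087e-04] mouth pred [174.9610351  244.55243768] lid flange pred [318.05370136 289.93921195]
```

View pics/w4.png

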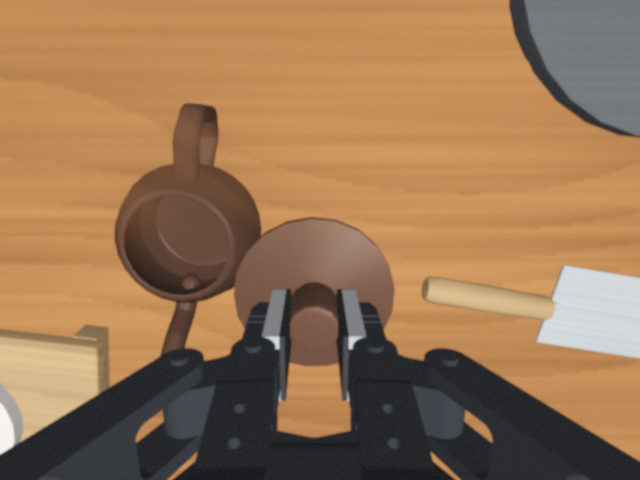

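The pot's mouth is centred near (180,243) and the held lid near (314.5,290). That puts the mouth at about (0.553, 0.2465). Moving over it at height.

send_rows(moves=[[[-1,-40,0],[0,0,0],10],[[-1,-70,0],[-0.007,0,0],10],[[-1,-79,0],[-0.007,0,0],10],[[-1,-79,0],[-0.007,0,0],10],[[-1,-79,0],[-0.007,0,0],10],[[-1,-79,0],[-0.007,0,0],10]])

```text
clock: 6.47
eef_pos: [0.5538, 0.2488, 0.2199]
tool_rot: [0.001, 1.0, 0.0, 0.0]
ft_force: [0.5, 0.3, 0.2]
grip_width: 0.0171
```

```bash
python3 - <<'E'
from h import *
o=readout.get_obs();print(o['eef_pos'],o['tool_rot'],tool([.5545,.2475,.166],Ro.from_quat([0,1,0,0])))
E
```

```text
[0.55378576 0.24883165 0.21991876] [7.84505751e-04 9.99999565e-01 4.98337120e-04 8.30813539e-05] (array([-0.7, -1.4, 53.9]), array([ 0.001,  0.   , -0.002]))
```

send_rows(moves=[[[-1,-2,20],[0,0,0],10],[[-1,-2,40],[0,0,0],10],[[-1,-2,50],[0,0,0],10],[[-1,-2,54],[0,0,0],10],[[-1,-2,57],[0,0,0],10],[[-1,-2,60],[0,0,0],10],[[-1,-2,62],[0,0,0],10],[[-1,-2,64],[0,0,0],10],[[-1,-2,66],[0,0,0],10],[[-1,-2,66],[0,0,0],10]])

```text
clock: 7.3
eef_pos: [0.5548, 0.2469, 0.1539]
tool_rot: [0.001, 1.0, 0.001, 0.0]
ft_force: [-0.5, -0.3, -0.7]
grip_width: 0.0175
```

```bash
python3 - <<'E'
from h import *
o=readout.get_obs();c=get_calibration('side');im=camera('side')[:,:,::-1].copy();cv2.imwrite('pics/s5.png',cv2.resize(im[90:230,190:370],(720,560),interpolation=2))
print(o['eef_pos'],o['tool_rot'],o['ft_force'])
E
```

```text
[0.55483971 0.24687812 0.15394731] [8.28976375e-04 9.99999486e-01 5.61427366e-04 1.59739250e-04] [-0.49727148 -0.3262663  -0.74686649]
```

View pics/s5.png

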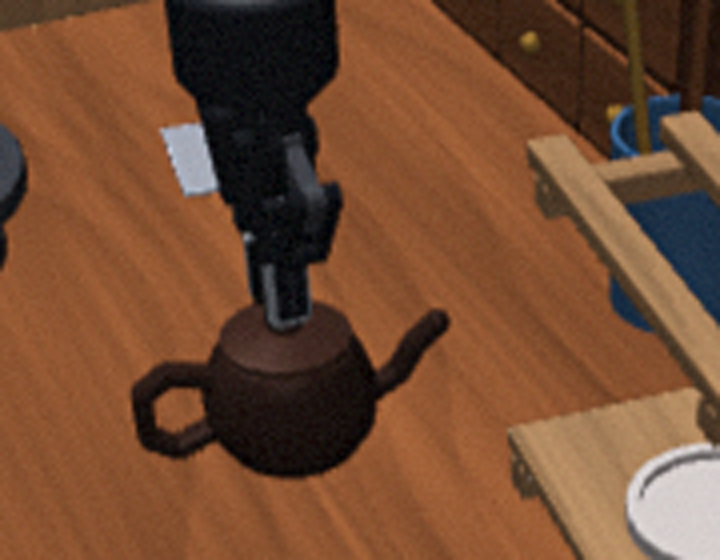

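The side view shows the lid down on the rim and level, with no side load. I press about 2 mm more to find contact, then release to 45 mm and rise.

send_rows(moves=[[[0,0,1],[0,0,0],10],[[0,0,2],[0,0,0],10],[[0,0,2],[0,0,0],10]])

```text
clock: 7.6
eef_pos: [0.5551, 0.2469, 0.1536]
tool_rot: [0.001, 1.0, 0.001, 0.001]
ft_force: [-1.8, -1.2, 5.4]
grip_width: 0.0172
```

send_rows(moves=[[[0,0,-1],[0,0,0],24],[[0,0,-1],[0,0,0],32],[[0,0,-1],[0,0,0],45],[[0,0,-1],[0,0,0],45],[[0,0,-1],[0,0,0],45],[[0,0,-10],[0,0,0],45],[[0,0,-30],[0,0,0],45],[[0,0,-60],[0,0,0],45],[[0,0,-90],[0,0,0],45],[[0,0,-90],[0,0,0],45]])

```text
clock: 8.43
eef_pos: [0.5576, 0.2479, 0.2513]
tool_rot: [0.001, 1.0, 0.003, 0.006]
ft_force: [1.1, 1.7, 0.5]
grip_width: 0.0449
```

```bash
python3 - <<'E'
from h import *
o=readout.get_obs();print(o['eef_pos'],o['tool_rot'],o['joint_pos'])
H=np.array([.5535,.2465,0]);y=-.15
d=np.array([np.cos(y),np.sin(y),0]);g=H-.076*d+[0,0,.034];print('grasp',g)
for p in(45,):
    a=np.radians(p);z=np.cos(a)*d-np.sin(a)*np.array([0,0,1])
    yy=np.array([-d[1],d[0],0]); 
    for s in(1,-1):
        Y=s*yy;X=np.cross(Y,z);R=Ro.from_matrix(np.c_[X,Y,z]);print(s,'X',X.round(2),R.as_quat().round(4));
        for back in(.11,.0):
            print('tcp',(g-z*(.054+back)).round(4),tool(g-z*(.054+back),R,o))
E
```

```text
[0.55760359 0.24794717 0.25128913] [9.04557930e-04 9.99973387e-01 3.38754444e-03 6.39780414e-03] [4.18036734e-01 4.75541500e-01 2.08116053e-01 1.28892564e+00
 9.83983412e-04 4.19853005e-01]
grasp [0.4783534 0.2578573 0.034    ]
1 X [-0.7   0.11 -0.71] [ 0.0692  0.9213 -0.0287  0.3816]
tcp [0.3637 0.2752 0.15  ] (array([195.2,  26.2,  99. ]), array([ 0.065, -0.772,  0.137]))
tcp [0.4406 0.2636 0.0722] (array([119.3,  14.2, 177.7]), array([ 0.065, -0.772,  0.137]))
-1 X [ 0.7  -0.11  0.71] [ 0.9213 -0.0692  0.3816  0.0287]
tcp [0.3637 0.2752 0.15  ] (array([195.2,  26.2,  99. ]), array([ 1.133,  0.096, -2.784]))
tcp [0.4406 0.2636 0.0722] (array([119.3,  14.2, 177.7]), array([ 1.133,  0.096, -2.784]))
```

Contact came at TCP z 0.1536 (5.4 N), exactly the seated height. Backing off behind the handle and tilting to 45°.

send_rows(moves=[[[40,5,0],[0,0,0.137],45],[[80,10,0],[0,-0.12,0.137],45],[[120,16,0],[0.03,-0.3,0.137],45],[[160,22,0],[0.05,-0.5,0.137],45],[[195,26,30],[0.065,-0.7,0.137],45],[[195,26,60],[0.065,-0.772,0.137],45],[[195,26,90],[0.065,-0.772,0.137],45],[[195,26,99],[0.065,-0.772,0.137],45],[[195,26,99],[0.065,-0.772,0.137],45],[[195,26,99],[0.065,-0.772,0.137],45],[[195,26,99],[0.065,-0.772,0.137],45]])

```text
clock: 9.35
eef_pos: [0.365, 0.2762, 0.1515]
tool_rot: [0.07, 0.921, -0.028, 0.382]
ft_force: [-0.7, 0.2, 0.2]
grip_width: 0.0451
```

```bash
cat >> h.py <<'E'
def pose(H,y,zg,back=0,p=45,gx=.076):
    d=np.array([np.cos(y),np.sin(y),0]);a=np.radians(p);z=np.cos(a)*d-np.sin(a)*np.array([0,0,1]);Y=np.array([-d[1],d[0],0])
    g=np.array([H[0],H[1],zg])-gx*d;return g-z*(.054+back),Ro.from_matrix(np.c_[np.cross(Y,z),Y,z])
E
python3 - <<'E'
from h import *
o=readout.get_obs();c=get_calibration('wrist');im=camera('wrist')[:,:,::-1].copy();cv2.imwrite('pics/w6.png',im)
H=np.array([.5535,.2465]);d=np.array([np.cos(-.15),np.sin(-.15)])
print(o['eef_pos'],o['tool_rot'],tool(*pose(H,-.15,.034,.11)),tool(*pose(H,-.15,.034)))
print('handle pred top46',proj(c,[*(H-.076*d),.046]),'bot20',proj(c,[*(H-.076*d),.02]),'knob',proj(c,[*H,.094]),'spout',proj(c,[*(H+.085*d),.064]))
E
```

```text
[0.36495991 0.27620667 0.15145025] [ 0.06957829  0.9212449  -0.02752579  0.38171852] (array([ 2.6, -1.6,  0.3]), array([ 0.002,  0.001, -0.003])) (array([  2.7,  -1.8, 110.3]), array([ 0.002,  0.001, -0.003]))
handle pred top46 [313.20750103 255.65726328] bot20 [313.14462563 217.25292081] knob [313.43822797 366.07951402] spout [313.44258288 350.10662758]
```

View pics/w6.png

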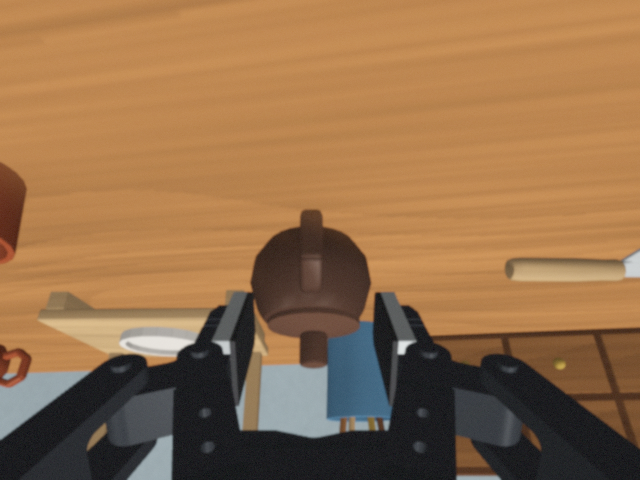

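The wrist view shows the handle at column 312 (rows 210–285), in line with the knob at (313,350). The lid is seated and the approach is aligned. Advance and grip.

send_rows(moves=[[[3,-2,30],[0,0,0],40],[[3,-2,60],[0,0,0],40],[[3,-2,85],[0,0,0],40],[[3,-2,100],[0,0,0],40],[[3,-2,108],[0,0,0],40],[[3,-2,110],[0,0,0],40],[[3,-2,110],[0,0,0],40],[[3,-2,110],[0,0,0],30]])

```text
clock: 10.07
eef_pos: [0.4406, 0.2638, 0.0733]
tool_rot: [0.071, 0.921, -0.026, 0.383]
ft_force: [-0.5, -0.1, 0.3]
grip_width: 0.0305
```

send_rows(moves=[[[0,0,0],[0,0,0],22],[[0,0,0],[0,0,0],16],[[0,0,0],[0,0,0],12],[[0,0,0],[0,0,0],5],[[0,0,0],[0,0,0],5],[[0,0,0],[0,0,0],5],[[0,0,0],[0,0,0],5],[[0,0,0],[0,0,0],5]])

```text
clock: 10.73
eef_pos: [0.4405, 0.2643, 0.0743]
tool_rot: [0.07, 0.92, -0.026, 0.383]
ft_force: [-6.0, -0.7, 6.6]
grip_width: 0.0126
```

```bash
python3 - <<'E'
from h import *
o=readout.get_obs();print(o['eef_pos'],o['tool_rot'],o['ft_force'],o['ft_torque'])
R=Ro.from_quat(o['tool_rot']);print('up 40 in tool',R.inv().apply([0,0,40]).round(1),'up3',R.inv().apply([0,0,3]).round(1));print('grasp',o['eef_pos']+R.apply([0,0,.054]))
E
```

```text
[0.440488   0.26427573 0.0742576 ] [ 0.0703904   0.92049828 -0.02607391  0.38346871] [-5.95580975 -0.70093633  6.59102787] [-0.19269971  0.41123786 -0.232571  ]
up 40 in tool [-28.4   0.2 -28.2] up3 [-2.1  0.  -2.1]
grasp [0.47841187 0.25876844 0.03621223]
```

send_rows(moves=[[[-1,0,-1],[0,0,0],5],[[-3,0,-3],[0,0,0],5],[[-7,0,-7],[0,0,0],5],[[-12,0,-12],[0,0,0],5],[[-18,0,-18],[0,0,0],5],[[-25,0,-25],[0,0,0],5],[[-31,0,-31],[0,0,0],5],[[-35,0,-35],[0,0,0],5],[[-38,0,-38],[0,0,0],5],[[-39,0,-39],[0,0,0],5],[[-39,0,-39],[0,0,0],5]])

```text
clock: 11.65
eef_pos: [0.4403, 0.264, 0.1298]
tool_rot: [0.07, 0.92, -0.026, 0.384]
ft_force: [0.1, -0.0, -2.5]
grip_width: 0.0128
```

```bash
python3 - <<'E'
from h import *
o=readout.get_obs();c=get_calibration('side');im=camera('side')[:,:,::-1].copy();cv2.imwrite('pics/s7.png',cv2.resize(im[90:230,190:370],(720,560),interpolation=2))
print(o['eef_pos'],o['tool_rot'],o['ft_force'],o['ft_torque'])
E
```

```text
[0.44028798 0.26404572 0.12980633] [ 0.0704856   0.92045178 -0.025795    0.3835817 ] [ 0.05225264 -0.0107055  -2.52751327] [ 0.21208373  1.30673668 -0.02507343]
```

View pics/s7.png

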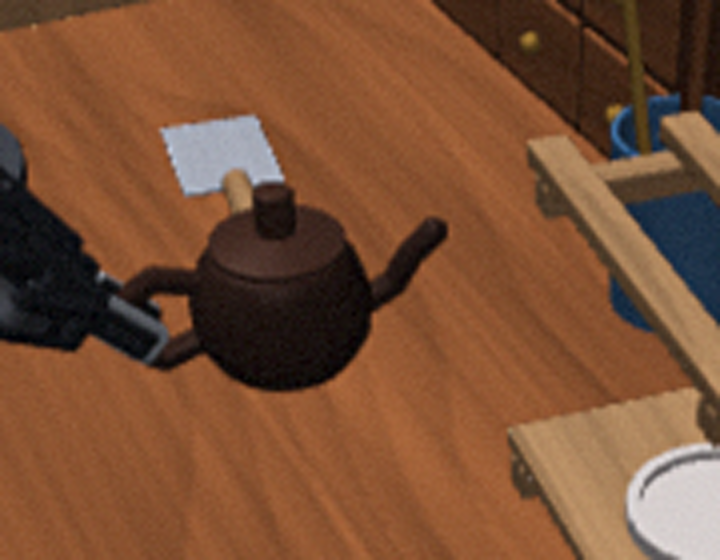

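The pot hangs level with the lid seated. Computing the transfer.

```bash
cat > m.py <<'E'
from h import *
import sys
o=readout.get_obs();P0=np.array([.5537,.2466,0]);T0=np.array([.4403,.2640,.1298]);R0=Ro.from_quat([.0704856,.92045178,-.025795,.3835817])
def tgt(x,y,dyaw,z):
    r=Ro.from_euler('z',dyaw);t=np.array([x,y,0])+r.apply(T0-P0);t[2]=z;return t,r*R0
E
python3 - <<'E'
from m import *
for a in ((.60,.15,0.01,.130),(.64,.085,.02,.130),(.700,.055,.02,.130)): print(tool(*tgt(*a),o))
E
```

```text
(array([-43.4, -89.6,  42. ]), array([-0.008, -0.   , -0.007]))
(array([ -78.4, -149. ,   76.7]), array([-0.015, -0.   , -0.014]))
(array([-123.4, -169.7,  121.9]), array([-0.015, -0.   , -0.014]))
```

send_rows(moves=[[[-4,-8,4],[0,0,0],5],[[-11,-22,11],[0,0,0],5],[[-20,-42,20],[0,0,0],5],[[-31,-65,30],[-0.004,0,-0.004],5],[[-43,-89,42],[-0.008,0,-0.007],5],[[-53,-108,52],[-0.012,0,-0.01],5],[[-64,-126,63],[-0.015,0,-0.014],5],[[-78,-143,77],[-0.015,0,-0.014],5],[[-90,-155,89],[-0.015,0,-0.014],5],[[-100,-163,99],[-0.015,0,-0.014],5],[[-106,-167,105],[-0.015,0,-0.014],5],[[-106,-167,105],[-0.015,0,-0.014],5]])

```text
clock: 12.7
eef_pos: [0.5638, 0.0746, 0.1294]
tool_rot: [0.062, 0.921, -0.023, 0.384]
ft_force: [-1.0, 0.5, -2.4]
grip_width: 0.0128
```

```bash
python3 - <<'E'
from m import *
print(o['eef_pos'],o['ft_force'],tool(*tgt(.700,.055,.02,.130),o))
t=camera('top')[:,:,::-1];s=camera('side')[:,:,::-1]
cv2.imwrite('pics/ts8.png',np.hstack([cv2.resize(t[60:300,200:390],(396,500),interpolation=2),cv2.resize(s[90:280,260:410],(395,500),interpolation=2)]))
E
```

```text
[0.56381264 0.07460536 0.12943275] [-1.01924686  0.47582997 -2.36859962] (array([-16.5,  -1.5,  15.8]), array([-0.002,  0.   , -0.002]))
```

View pics/ts8.png

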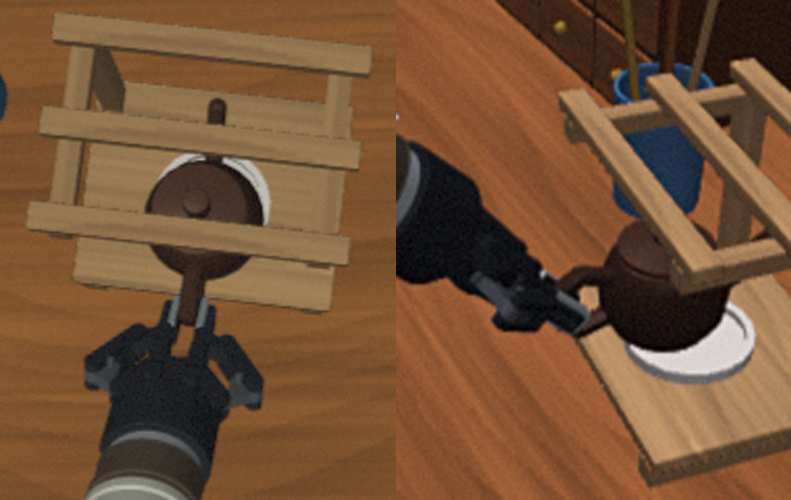

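The pot is under the roof, about 24 mm short of the setter and in line with it. Completing the approach, then lowering in steps (about 21 mm).

send_rows(moves=[[[-4,0,4],[0,0,0],5],[[-9,-1,9],[0,0,0],5],[[-14,-1,14],[0,0,0],5],[[-16,-1,16],[0,0,0],5],[[-16,-1,16],[0,0,0],5],[[-16,-1,16],[0,0,0],5]])

```text
clock: 13.3
eef_pos: [0.5844, 0.0723, 0.1287]
tool_rot: [0.061, 0.922, -0.022, 0.383]
ft_force: [0.7, -0.8, -2.5]
grip_width: 0.013
```

```bash
python3 - <<'E'
from m import *
print(o['eef_pos'],o['ft_force'],tool(*tgt(.700,.055,.02,.130),o),tool(*tgt(.700,.055,.02,.112),o))
c=get_calibration('top');t=camera('top')[:,:,::-1];cs=get_calibration('side');s=camera('side')[:,:,::-1]
cv2.imwrite('pics/ts9.png',np.hstack([cv2.resize(t[60:250,210:385],(395,430),interpolation=2),cv2.resize(s[130:280,310:450],(400,430),interpolation=2)]))
print('knob pred top',proj(c,[.7,.055,.149]),'setter',proj(c,[.7,.055,.04]),'side',proj(cs,[.7,.055,.149]),proj(cs,[.7,.055,.04]))
E
```

```text
[0.58444348 0.07234301 0.12874089] [ 0.7186782  -0.84119997 -2.49750912] (array([-2.4, -2. ,  0.6]), array([-0.   , -0.002,  0.001])) (array([10.4, -2.1, 13.3]), array([-0.   , -0.002,  0.001]))
knob pred top [297.15387444 142.22409854] setter [301.82120154 158.52847957] side [375.7348828  167.10593048] [370.67337913 215.38314243]
```

View pics/ts9.png

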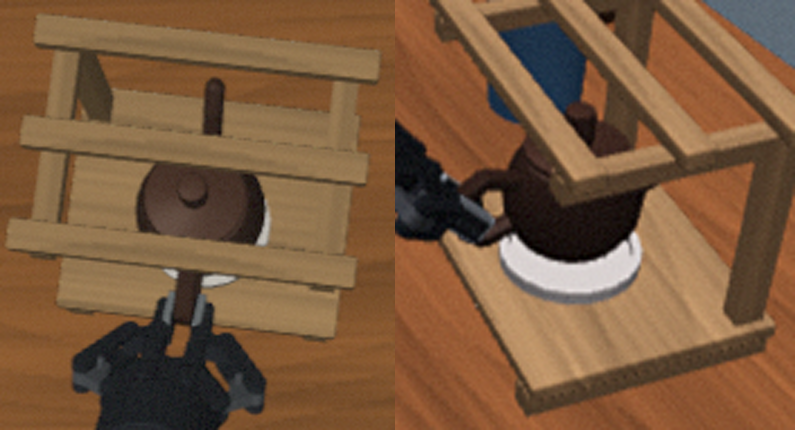

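The knob in the top view is at (294,143), against (297,142) expected. That is about 3–4 mm too far in +y, so I correct it while lowering to just above the floor.

send_rows(moves=[[[-1,-2,0],[0,0,0],5],[[-2,-3.5,1],[0,0,0],5],[[0,-3.5,3],[0,0,0],5],[[3,-3.5,5],[0,0,0],5],[[5,-3.5,8],[0,0,0],5],[[7,-3.5,10],[0,0,0],5],[[9,-3.5,12],[0,0,0],5],[[10,-3.5,13],[0,0,0],5],[[10,-3.5,13],[0,0,0],5],[[10,-3.5,13],[0,0,0],5]])

```text
clock: 14.23
eef_pos: [0.5855, 0.0686, 0.1119]
tool_rot: [0.061, 0.922, -0.022, 0.382]
ft_force: [-0.4, -0.0, -2.6]
grip_width: 0.013
```

send_rows(moves=[[[0.5,0,0.5],[0,0,0],5],[[1,0,1],[0,0,0],5],[[1.5,0,1.5],[0,0,0],5],[[1.5,0,1.5],[0,0,0],5]])

```text
clock: 14.57
eef_pos: [0.5854, 0.0686, 0.1097]
tool_rot: [0.061, 0.922, -0.022, 0.382]
ft_force: [-0.3, 0.5, -3.0]
grip_width: 0.0131
```

send_rows(moves=[[[0.4,0,0.4],[0,0,0],5],[[0.8,0,0.8],[0,0,0],5],[[1.1,0,1.1],[0,0,0],5],[[1.1,0,1.1],[0,0,0],5]])

```text
clock: 14.9
eef_pos: [0.5859, 0.0687, 0.1088]
tool_rot: [0.061, 0.922, -0.022, 0.383]
ft_force: [-2.0, 0.7, 1.0]
grip_width: 0.013
```

```bash
python3 - <<'E'
from m import *
print(o['eef_pos'],o['ft_force'],o['ft_torque'])
E
```

```text
[0.58585797 0.06866625 0.10875634] [-1.99298096  0.73977013  0.98057022] [ 6.15159755e-02  9.35966539e-01 -2.07857311e-04]
```

send_rows(moves=[[[0.4,0,0.4],[0,0,0],5],[[0.4,0,0.4],[0,0,0],5],[[0.4,0,0.4],[0,0,0],14],[[0.4,0,0.4],[0,0,0],18],[[0.4,0,0.4],[0,0,0],26],[[0.4,0,0.4],[0,0,0],36],[[0.4,0,0.4],[0,0,0],36],[[0.4,0,0.4],[0,0,0],36]])

```text
clock: 15.57
eef_pos: [0.586, 0.0687, 0.1083]
tool_rot: [0.061, 0.921, -0.022, 0.383]
ft_force: [-0.4, 0.9, -0.9]
grip_width: 0.0362
```

send_rows(moves=[[[0,0,-8],[0,0,0],36],[[0,0,-25],[0,0,0],36],[[0,0,-55],[0,0,0],36],[[0,0,-90],[0,0,0],36],[[0,0,-120],[0,0,0],36],[[0,0,-140],[0,0,0],36],[[0,0,-140],[0,0,0],36],[[0,0,-140],[0,0,0],36],[[0,0,-140],[0,0,0],36]])

```text
clock: 16.32
eef_pos: [0.4878, 0.081, 0.2073]
tool_rot: [0.061, 0.921, -0.022, 0.383]
ft_force: [-0.1, -0.6, -1.4]
grip_width: 0.0361
```

```bash
python3 - <<'E'
from m import *
print(o['eef_pos'],o['ft_force'])
c=get_calibration('top');t=camera('top')[:,:,::-1];cs=get_calibration('side');s=camera('side')[:,:,::-1]
cv2.imwrite('pics/ts10.png',np.hstack([cv2.resize(t[60:250,210:385],(395,430),interpolation=2),cv2.resize(s[130:280,310:450],(400,430),interpolation=2)]))
print('knob pred top',proj(c,[.7,.055,.128]),'setter',proj(c,[.7,.055,.04]),'side',proj(cs,[.7,.055,.128]),proj(cs,[.7,.055,.04]))
hsv=cv2.cvtColor(t.copy(),cv2.COLOR_BGR2HSV)
print('cup now',[q[2] for q in blobs((hsv[280:360,260:340,0]<10)&(hsv[280:360,260:340,1]>170),200)])
h0=cv2.cvtColor(cv2.imread('pics/top0.png'),cv2.COLOR_BGR2HSV);print('cup before',[q[2] for q in blobs((h0[280:360,260:340,0]<10)&(h0[280:360,260:340,1]>170),200)])
E
```

```text
[0.48779604 0.08103094 0.20725516] [-0.0806598  -0.56572832 -1.44319941]
knob pred top [298.14529819 145.68744066] setter [301.82120154 158.52847957] side [374.68805226 177.09072214] [370.67337913 215.38314243]
cup now []
cup before [array([39.52207792, 38.96103896])]
```

The picture limit is reached, so I check the result numerically.

```bash
python3 - <<'E'
from m import *
c=get_calibration('top');t=camera('top')[:,:,::-1].copy();cs=get_calibration('side');s=camera('side')[:,:,::-1].copy()
a=np.linspace(0,2*np.pi,60)
P=np.array([proj(cs,[.7+.01*np.cos(q),.055+.01*np.sin(q),.128]) for q in a]);print('side knob pred cols',P[:,0].min(),P[:,0].max(),'top row',P[:,1].min())
hs=cv2.cvtColor(s,cv2.COLOR_BGR2HSV);dk=hs[...,2]<80
for r in range(170,186,2): print(r,''.join('#' if v else '.' for v in dk[r,355:396]))
w=(hs[...,1]<60)&(hs[...,2]>120)
for r in range(200,236,3): 
    x=np.where(w[r,330:420])[0]+330; print('white',r,(x.min(),x.max(),len(x)) if len(x) else None)
ht=cv2.cvtColor(t,cv2.COLOR_BGR2HSV);dt=ht[...,2]<75
P=np.array([proj(c,[.7+.034*np.cos(q),.055+.034*np.sin(q),.099]) for q in a]);print('top lid pred cols',P[:,0].min(),P[:,0].max(),'rows',P[:,1].min(),P[:,1].max())
B=np.array([proj(c,[.7+.046*np.cos(q),.055+.046*np.sin(q),.068]) for q in a]);print('belly pred cols',B[:,0].min(),B[:,0].max(),'spout',proj(c,[.7+.085*np.cos(.13),.055-.085*np.sin(.13),.098]))
for r in (142,146,150,154,158): x=np.where(dt[r,260:345])[0]+260;print('dark',r,x.min(),x.max())
for r in range(85,120,4): x=np.where(dt[r,280:320])[0]+280;print('spout',r,(x.min(),x.max()) if len(x) else None)
def cup(im):
    h=cv2.cvtColor(im,cv2.COLOR_BGR2HSV)[240:295,205:270];return [(q[1][4],q[2].round(1)) for q in blobs((h[...,0]<9)&(h[...,1]>170),80)]
print('cup side',cup(cv2.imread('pics/side0.png')),cup(s))
E
```

```text
side knob pred cols 369.04097355882703 380.33872964749696 top row 173.8884637662689
170 ..............###.............#.....#.##.
172 .............................##......##..
174 ##....................................#..
176 ..#................####.....#.......#.#..
178 ...##................#####..........###..
180 .....##...............####...#......##...
182 .....###...............#########.........
184 ....#####................##..............
white 200 None
white 203 None
white 206 None
white 209 (np.int64(348), np.int64(348), 1)
white 212 (np.int64(347), np.int64(349), 3)
white 215 None
white 218 (np.int64(395), np.int64(395), 1)
white 221 (np.int64(350), np.int64(395), 7)
white 224 (np.int64(350), np.int64(393), 11)
white 227 (np.int64(354), np.int64(391), 14)
white 230 (np.int64(360), np.int64(386), 27)
white 233 None
top lid pred cols 277.81147435725813 321.11193796943763 rows 128.90042061845392 171.60985671838077
belly pred cols 272.46384730520913 329.0734737233028 spout [306.1409028   97.71173205]
dark 142 277 326
dark 146 276 328
dark 150 275 328
dark 154 274 329
dark 158 275 328
spout 85 None
spout 89 (np.int64(314), np.int64(314))
spout 93 None
spout 97 None
spout 101 (np.int64(304), np.int64(311))
spout 105 (np.int64(304), np.int64(311))
spout 109 (np.int64(304), np.int64(311))
spout 113 (np.int64(304), np.int64(311))
spout 117 (np.int64(304), np.int64(310))
cup side [(np.int32(1194), array([30.9, 24.1]))] [(np.int32(1221), array([30.8, 24.3]))]
```

```bash
python3 - <<'E'
from m import *
c=get_calibration('top');cs=get_calibration('side')
t0=cv2.imread('pics/top0.png');d=cv2.cvtColor(t0,cv2.COLOR_BGR2HSV)[...,2]<75
print('top0 spout first row',[r for r in range(185,205) if d[r,185:202].sum()>=4][0],'pred tip',proj(c,[.5537+.085*np.cos(.15),.2466-.085*np.sin(.15),.064]))
t=camera('top')[:,:,::-1].copy();s=camera('side')[:,:,::-1].copy()
d=cv2.cvtColor(t,cv2.COLOR_BGR2HSV)[...,2]<75
print('now first row',[r for r in range(85,115) if d[r,300:315].sum()>=4][0],'pred',proj(c,[.7+.085*np.cos(.13),.055-.085*np.sin(.13),.098]))
g=cv2.GaussianBlur(cv2.cvtColor(t,cv2.COLOR_BGR2GRAY),(3,3),0)
for r in range(130,162,2): print(r,' '.join('%2d'%v for v in g[r,280:322:2]))
g=cv2.GaussianBlur(cv2.cvtColor(s,cv2.COLOR_BGR2GRAY),(3,3),0)
print()
for r in range(168,202,2): print(r,' '.join('%3d'%v for v in g[r,350:406:2]))
E
```

```text
top0 spout first row 194 pred tip [191.46659534 194.53355133]
now first row 98 pred [306.1409028   97.71173205]
130 104 107 108 113 118 120 121 118 119 119 118 117 117 116 115 113 114 112 112 112 113
132 93 89 72 70 74 77 81 90 99 103 106 109 115 119 120 119 120 120 118 118 117
134 125 92 60 56 56 57 57 59 58 61 62 65 71 75 77 82 90 99 104 108 109
136 93 54 56 57 55 56 55 55 56 54 54 54 54 54 56 57 56 58 58 56 60
138 59 55 57 57 57 56 55 54 54 53 54 54 54 55 54 54 54 54 53 41 31
140 52 59 57 57 58 56 55 55 54 55 53 50 52 55 54 55 56 55 55 50 37
142 56 59 56 57 59 58 55 57 60 59 58 53 50 54 56 54 55 54 53 54 42
144 60 59 59 59 59 57 58 64 63 63 61 58 48 56 57 55 56 56 55 55 47
146 62 62 62 61 60 59 60 65 66 65 64 60 44 56 58 57 56 56 56 56 53
148 64 64 66 64 65 64 56 69 74 69 66 52 38 57 58 57 57 55 56 56 55
150 65 67 68 67 67 67 62 48 55 56 47 32 39 58 59 58 58 58 56 57 53
152 69 70 71 73 73 74 74 55 35 32 30 36 56 62 61 60 59 59 59 58 53
154 72 73 73 75 78 81 81 77 66 56 53 61 64 64 62 61 61 60 60 58 52
156 75 78 78 79 81 82 84 81 80 76 72 68 67 66 63 62 61 60 62 56 47
158 69 80 81 
[... 1393 characters left out ...]
  66
190 135 140 104  48  50  52  53  60  71  62 101 151 151 148 145 129 116 106 109  99  84  73  67  65  62  64  64  64
192 149 124  41  37  53  54  55  61  73  77  68 113 127 109  94  84  72  66  67  65  64  64  64  65  63  64  65  62
194 147  81  26  30  49  59  59  62  61  69  60  69  78  76  72  71  70  62  66  65  66  64  63  73  86  66  43  36
196 130  37  28  33  38  49  61  63  60  62  62  67  75  71  71  65  63  66  64  64  57  45  39 115 124  43  27  21
198  86  26  28  30  36  33  44  56  60  61  65  65  67  62  62  62  59  54  51  44  32  25  20  68  70  30  23  18
200  38  35  31  29  31  39  38  34  41  58  61  62  59  55  51  47  43  39  33  28  28  21  16  25  50  38  18  37
```

```bash
python3 -c "
from workcell import order,readout
print(order.job_done(),readout.get_obs()['clock'])"
```

```text
the job is handed in; nothing more can be done
the job is handed in; nothing more can be done
```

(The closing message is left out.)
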